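# Click the portion gauge to its sixth notch and lock it

## Robot

A 6-joint arm with a two-finger parallel gripper is mounted at the origin on a cart in front of the work surface, level with it; the furniture and walls round the work are solid. World frame = base frame: x ahead of the robot, y to its left, z up, the work surface at z = 0. Lengths are in m, angles in rad, forces in N, time in s.
With the tool pointing down it reaches from about 0.425 to 0.95 m from the base axis. Payload 14.7 kg.
Tool frame: the origin (TCP) lies at the very end of the fingers, on their centre line; the grasp point (between the pads) lies 19 mm behind it; z points along the fingers, y is the line along which they close (so a half turn about z gives the same grasp; the last joint's range is limited). The gripper opens to 85 mm and grips with 20 to 120 N. Pads are 22 mm wide; open, the fingers measure 114 mm over their backs; the gripper's body (76 mm by 85 mm) begins 54 mm behind the grasp point. The pads swing forward as they close: fully open they stand 13 mm farther back than shut.
Start: joints at [1.12, 0.48, 1.596, -0, 1.065, -0.047], TCP at [0.255, 0.598, 0.231] pointing down, gripper open.
Joint ranges: [-2.75, 2.75], [-0.82, 2.05], [0.23, 2.67], [-1.56, 4.7], [0.09, 2.69], [-2.92, 2.92]. Speed limits (rad/s): [1.89, 1.89, 2.39, 3.01, 3.01, 3.01].

## Interface

Orientations are given as a rotation vector (axis times angle).
In Python, from bench import arm gives the robot as it stands. The module is installed in compiled form; this text tells all that it offers.
- The arm moves only by the tool send_rows, never from a script. Its argument "motion" is a list of rows, each a list of 7 numbers: the finger opening in mm, from 0 to 85.4, then the shift along the tool's x, y, z in mm, then the turn, a rotation vector about the tool's x, y, z in degrees. A call has 1 to 20 rows; each row shifts and turns the commanded pose from where the row before left it, along the tool's axes as they then stand; what a row does not reach is not made up. A row lasts 1/8 s, in which the tool goes at most 62.5 mm and 10.7 degrees, less where a joint would pass 70% of its speed; a pose out of reach is approached as far as the arm can. A call with a gripper value outside its range is refused whole. The fingers move at their own pace and stop on an object; "force" is the grip in N (left out, the last holds). Time passes only in rows, so rows that do not move let the fingers close. It gives the time, the measured TCP pose, the force, the opening and the grip force at its end, in the units of the state.
- arm.sense(): the state, without advancing time (a new reading comes with each control period).
- arm.get_image(name): name is "side" or "top" or "wrist"; returns a dict with "img" (384x512x3 uint8, red, green, blue), "fx", "fy", "cx", "cy" (pixels), "k1" (the pictures are not rectified: a ray, as slopes to the right and down, at radius r is drawn at 1 + k1 r^2 times it, then the intrinsics apply), "R" (3x3) and "t" (3): a world point X has camera coordinates R X + t; the wrist camera has in their place "hand_eye" (4x4, takes a point from camera to tool coordinates, whose origin is the TCP and whose axes are the flange's). Camera axes: x right, y down, z forward; pixel columns grow to the right and rows downward; lengths in m; the calibration is good to about 2 mm. A picture is of the moment at which its call begins: read the wrist's pose just before it. There is no depth.
- arm.finish_job(): hands the job in; it is judged then, once.
Trained networks look in the newest picture that a camera, given by its name, has taken for a name from the list of things; names that differ only in an ending like _2 or _b are one class to them, and where a whole thing is asked for, a point or a joint stands for the part that bears it (a point fixed in the world has none). Each returns a list of dicts, best first, with "conf" (0 to 1); they miss things now and then, are a little off and sometimes report something else, mostly with a low value. They report only what shows in the picture. A call takes as long as a camera call.
- arm.find_in(query, camera): "bbox" ([left, top, right, bottom] in pixels, round what is visible of it).
- arm.trace(query, camera): "mask" (384x512 bool, what is visible of it) and "bbox" ([left, top, right, bottom] in pixels, round what is visible of it).
- arm.tip_of(query, camera): "xy" ([column, row] in pixels: a listed point, or the origin of a listed thing).
The state is a dict: "time": time; "joint_pos": joint angles; "dq": joint speeds; "effort": joint torques, N m; "tool_pos": TCP position; "tcp_rot": TCP orientation; "ft_force": force on the tool from outside, world axes, zero at the start; "ft_torque": the same for the moment, N m; "finger_gap": opening from 0.0 (shut) to 1.0 (fully open); "grip_force": force on a finger pad.
Only numpy, scipy, OpenCV 4.12 (cv2) and the standard library are available. Lean on these libraries where they do the work, as an engineer would, in place of code of your own. Each camera call takes 0.05 s, during which the arm holds its last target. There are 200 camera calls.

## Task

Set the cheese portion guide: push its springy thumb lever to the left one click at a time, letting the pointer rest in the fourth and fifth notch on the way, until the pointer rests in the sixth notch (counted from the right end, the one with the long mark), and never let it run past the sixth. Let go of the lever, then slide the lock knob fully home, away from you, so that the setting is locked. Work gently, pressing or pinching no part of the guide with more than 20 newtons, and leave the food, jars and other things round it standing where they are.

Things in the scene. Friction and masses are not known exactly. Their poses are not given: they have to be found in the camera images.
- portion_guide: fixed portion guide: white housing with a wooden board on its right. Origin on the counter; x to the back (away from the robot at yaw 0), y left, z up. Housing x -75 to 75, y -100 to 150 mm, top at z 44. Board y -280 to -100, top at z 18, with a steel fence, top at z 54, that the pointer drives 6 mm to the right per notch. 8 raised marks lie in an arc on the top, one per notch.
- pivot (a point): on the vertical pivot of pointer and thumb lever, at the housing's top; guide x 45, y 0 mm. A steel hub of 36 mm diameter stands on it, up to z 72 mm.
- selector (a joint): pointer angle q, rad; it grows as the pointer goes left. 0 = first notch (right end), 0.2 per notch, 1.0 = sixth, 1.4 = eighth, last. From the pivot it points along (-cos(q-0.7), sin(q-0.7)) in the guide's x, y. A sprung pawl holds it in a notch until it snaps to the next. Starts in the first, second or third notch. Held fast while the lock is home.
- thumb_lever (a joint): how far the lever is bent to the left of the pointer, rad, 0 = straight, at most 0.9: a spring of 2 N m/rad about the pivot (19 N/rad at the knob). Pushing first bends it, the pointer still, until the pawl gives and the pointer jumps one notch and the push drops by about 4 N. The bend needed varies from set to set: 0.28 to 0.68 rad, 5 to 14 N. Held, it may stay bent after a click; let go, it straightens.
- lever_knob (a point): middle of the grip of the black upright knob at the end of the thumb lever, 105 mm from the pivot. The knob is a cylinder of 17 mm diameter, from z 55 to z 100 mm over the counter; this point lies at z 78 mm. The lever blade that carries it is 4 mm thick, z 57 to 68 mm.
- pointer_tip (a point): tip of the steel pointer, 73 mm from the pivot, z 48 mm, just under the lever blade
- sixth_mark (a point): inner end of the long sixth mark, where the pointer tip must come to stand (74 mm from the pivot)
- lock_bolt (a joint): position of the lock slide, m: 0 = open (towards the robot), 0.024 = fully home at its end stop (towards the guide's +x). Slides with about 3 N of friction and stays where it is left. Push it with the pointer settled: it goes home only when the pointer rests in a notch.
- lock_knob (a point): middle of the black upright lock knob on the left part of the housing, a cylinder of 18 mm diameter, at guide x 19 mm (open), y 125 mm; its top at z 88 mm, its foot plate (22 x 16 mm) at z 50 mm; this point lies at z 72 mm
- cheese_block: pale cheese block, 73 x 89 x 43 mm, loose on the wooden board; origin under its centre. Leave alone.
- capers_jar: small preserve jar with a white lid, 69 mm wide, 80 mm high, left of the housing. Leave alone.
- brass_weight: brass scale weight, 44 mm wide, 50 mm high, in front of the board. Leave alone.
- flat_tin: flat oblong tin, 63 x 105 x 26 mm, on the right. Leave alone.
- focaccia: piece of focaccia, 65 x 130 x 42 mm, on the left. Leave alone.
- price_holder: wooden block with a price card, 26 x 85 x 87 mm, on the right. Leave alone.
- spice_jar: spice jar, 47 mm wide, 105 mm high, on the right. Leave alone.

How it is judged:
On the way, in this order (a step that is already met when the one before it is completed fails the run):
1. the pointer rests in the fourth notch (value of joint selector between 0.55 and 0.65 rad and velocity of joint selector between -0.15 and 0.15 rad/s), for 0.2 s.
2. the pointer rests in the fifth notch (value of joint selector between 0.75 and 0.85 rad and velocity of joint selector between -0.15 and 0.15 rad/s), for 0.2 s.
3. the pointer rests in the sixth notch (value of joint selector between 0.95 and 1.05 rad and velocity of joint selector between -0.15 and 0.15 rad/s), for 0.2 s.
At the end, for the whole second after the job is handed in: The pointer rests in the sixth notch (selector 1.0 within 0.05 rad), the thumb lever is let go and straight (within 0.08 rad), the lock is home (within 3.5 mm of its end stop), and all is at rest (all of step 3 and value of joint thumb_lever between -0.08 and 0.08 rad and value of joint lock_bolt above 0.0205 m and velocity of joint lock_bolt between -0.01 and 0.01 m/s); the robot touches nothing.
It fails at once if the pointer is driven past the sixth notch (value of joint selector above 1.12 rad).
It fails at once if the robot presses on the guide with more than 20 N (contact force between any of the fingers, the arm and portion_guide above 20 N).
It fails at once if one of the things round about is shifted by more than 20 mm (distance of any of cheese_block, capers_jar, brass_weight, flat_tin, focaccia, price_holder, spice_jar from where it was at the start of the episode above 0.02 m).
It also fails if it takes over 67 s, if anything falls off the work surface, if the arm or the gripper's body presses on something with over 40 N, if the wrist force passes 120 N, or if a joint passes its speed limit or range.

## Working session

There is one attempt and no reset: what is moved stays moved. The work goes in short steps, Python scripts to look and compute and a tool call to move; the robot and the scene stay as the last step left them, time stands still between calls to the robot, and variables do not carry over. Pictures are saved under pics/ and viewed, at most 10 in all, crops included, and the job is handed in when it is done.

Besides the shell and the picture viewer there is one more tool, called as name(argument=value, ...) on one line, values as JSON. send_rows: Moves the arm, as the interface text tells. Its arguments: {"type":"object","properties":{"motion":{"type":"array"},"force":{"type":"number"}},"required":["motion"]}

```bash
mkdir -p pics; cat > h.py <<'E'
import numpy as np, cv2
from scipy.spatial.transform import Rotation as Ro
from bench import arm
def K(c): return np.array([[c['fx'],0,c['cx']],[0,c['fy'],c['cy']],[0,0,1.]])
def ray(c,uv,s=None):
    p=np.array([(uv[0]-c['cx'])/c['fx'],(uv[1]-c['cy'])/c['fy']]); q=p.copy()
    for _ in range(20): q=p/(1+c['k1']*(q@q))
    d=np.array([*q,1.])
    if 'R' in c: return -c['R'].T@c['t'], c['R'].T@d
    T=np.eye(4);T[:3,:3]=Ro.from_rotvec(s['tcp_rot']).as_matrix();T[:3,3]=s['tool_pos'];T=T@np.array(c['hand_eye'])
    return T[:3,3],T[:3,:3]@d
def onz(c,uv,z,s=None):
    o,d=ray(c,uv,s); return o+d*(z-o[2])/d[2]
def save(c,n): cv2.imwrite('pics/'+n+'.png',c['img'][:,:,::-1])
E
python3 - <<'E'
from h import *
s=arm.sense(); print({k:np.round(v,3) for k,v in s.items()})
print(Ro.from_rotvec(s['tcp_rot']).as_matrix().round(3))
cs={}
ims=[]
for n in ['top','side']:
    c=arm.get_image(n); ims.append(c['img'])
    for q,z in [('pivot',.072),('lever_knob',.078),('pointer_tip',.048),('sixth_mark',.044),('lock_knob',.072),('portion_guide',0)]:
        for r in arm.tip_of(q,n)[:1]: print(n,q,np.round(r['xy'],1),round(r['conf'],2),onz(c,r['xy'],z).round(4))
save({'img':ims[0]},'top0');save({'img':ims[1]},'side0')
E
```

```text
{'time': np.float64(0.0), 'joint_pos': array([ 1.12 ,  0.481,  1.597,  0.   ,  1.065, -0.047]), 'dq': array([ 0.001,  0.001, -0.001,  0.001, -0.001,  0.001]), 'effort': array([ 3.0000e-03, -9.5067e+01, -4.3017e+01,  0.0000e+00,  1.3000e-02,
        0.0000e+00]), 'tool_pos': array([0.255, 0.597, 0.231]), 'tcp_rot': array([-6.300e-01, -3.077e+00,  2.000e-03]), 'ft_force': array([-0.057, -0.378,  1.019]), 'ft_torque': array([-0.032,  0.027,  0.037]), 'grip_force': np.float64(0.0), 'finger_gap': np.float64(1.002)}
[[-0.92   0.393 -0.001]
 [ 0.393  0.92  -0.001]
 [ 0.    -0.001 -1.   ]]
top pivot [238. 172.] 0.79 [0.5609 0.0648 0.072 ]
top lever_knob [247.6 190.5] 0.53 [0.4779 0.0241 0.078 ]
top pointer_tip [248.6 184.9] 0.55 [0.5051 0.0192 0.048 ]
top sixth_mark [235.3 189.7] 0.91 [0.4851 0.079  0.044 ]
top lock_knob [210.8 182.9] 0.5 [0.515  0.1849 0.072 ]
top portion_guide [237.9 179.2] 0.91 [0.5367 0.0678 0.    ]
side pivot [275.7 197.5] 0.72 [0.5555 0.0088 0.072 ]
side lever_knob [252.4 198.6] 0.69 [0.4718 0.0182 0.078 ]
side pointer_tip [260.4 200.3] 0.67 [0.5112 0.0479 0.048 ]
side sixth_mark [255.7 200.2] 0.85 [0.4974 0.061  0.044 ]
side lock_knob [254.6 178.3] 0.38 [0.532  0.1803 0.072 ]
side portion_guide [258.7 209.5] 0.95 [0.5098 0.0646 0.    ]
```

View pics/top0.png

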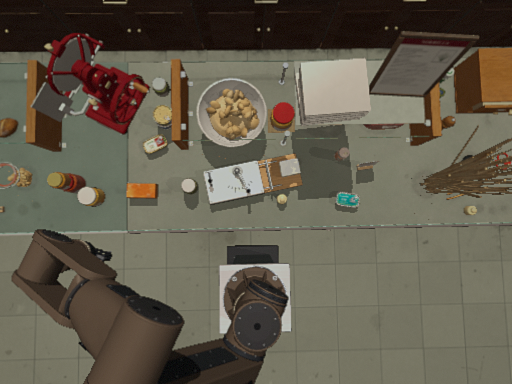

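View pics/side0.png

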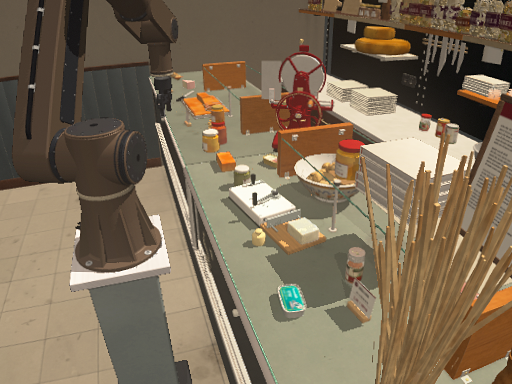

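Top: the guide is at cols 205–300, rows 155–203, its yaw slightly CCW; hub at about (238,172), lever knob at (247,190), lock knob at (211,182). Side shows the same layout. I'll go above it for the wrist view.

send_rows(motion=[[0, -39, -40, -10, 0, 0, 0], [0, -39, -40, -10, 0, 0, 0], [0, -39, -40, -10, 0, 0, 0], [0, -39, -40, -10, 0, 0, 0], [0, -39, -40, -10, 0, 0, 0], [0, -39, -40, -10, 0, 0, 0], [0, -39, -40, -10, 0, 0, 0], [0, -39, -40, -10, 0, 0, 0], [0, -39, -40, -10, 0, 0, 0], [0, -39, -40, -10, 0, 0, 0], [0, 0, 0, 0, 0, 0, 9.5], [0, 0, 0, 0, 0, 0, 9.5], [0, 0, 0, 0, 0, 0, 9.5], [0, 0, 0, 0, 0, 0, 9.5], [0, 0, 0, 0, 0, 0, 9.5], [0, 0, 0, 0, 0, 0, 9.5], [0, 0, 0, 0, 0, 0, 0], [0, 0, 0, 0, 0, 0, 0]])

```text
time: 2.95
tool_pos: [0.4568, 0.0767, 0.3313]
tcp_rot: [2.017, 2.408, 0.0]
ft_force: [-0.3, -0.0, -0.0]
finger_gap: -0.001
grip_force: 0.0
```

```bash
cat >> h.py <<'E'
def look(n,qs=('pivot','lever_knob','pointer_tip','sixth_mark','lock_knob','portion_guide')):
    Z=dict(pivot=.044,lever_knob=.078,pointer_tip=.048,sixth_mark=.044,lock_knob=.072,portion_guide=0)
    s=arm.sense(); c=arm.get_image('wrist'); save(c,n); P={}
    for q in qs:
        for r in arm.tip_of(q,'wrist')[:1]:
            P[q]=onz(c,r['xy'],Z[q],s); print(q,np.round(r['xy'],1),round(r['conf'],2),P[q].round(4))
    return s,c,P
E
python3 - <<'E'
from h import *
s,c,P=look('w1'); print(np.round(c['hand_eye'],3), s['tool_pos'].round(4),s['time'],s['ft_force'].round(2),s['joint_pos'].round(2)); print(Ro.from_rotvec(s['tcp_rot']).as_matrix().round(3))
E
```

```text
pivot [326.8 172.3] 0.71 [0.571  0.0699 0.044 ]
lever_knob [259.5 197. ] 0.55 [0.4734 0.0228 0.078 ]
pointer_tip [284.4 188.3] 0.58 [0.5112 0.0343 0.048 ]
sixth_mark [226.6 261.6] 0.17 [ 0.4417 -0.1108  0.044 ]
lock_knob [319.4  84.9] 0.64 [0.5237 0.1883 0.072 ]
portion_guide [296.5 169.3] 0.81 [0.5321 0.0582 0.    ]
[[ 0.001 -0.96  -0.279  0.071]
 [ 1.     0.001 -0.    -0.   ]
 [ 0.    -0.279  0.96  -0.142]
 [ 0.     0.     0.     1.   ]] [0.4568 0.0767 0.3313] 2.95 [-0.31 -0.02 -0.05] [ 0.1   0.11  1.87 -0.    1.16 -0.08]
[[-0.175  0.985  0.   ]
 [ 0.985  0.175 -0.   ]
 [-0.     0.    -1.   ]]
```

View pics/w1.png

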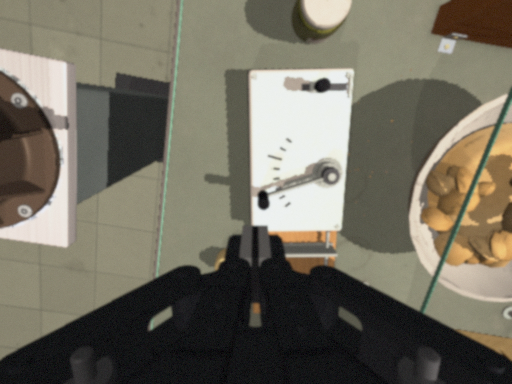

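The wrist view shows the housing (corners about (249,70), (354,69), (343,230)), hub (330,175), lever knob (263,199), marks in an arc with the long sixth at about (274,157), lock knob (322,85). I'll fit the guide pose.

```bash
python3 - <<'E'
from h import *
from scipy.optimize import least_squares
s=arm.sense(); c=arm.get_image('wrist')
g=cv2.cvtColor(c['img'],cv2.COLOR_RGB2GRAY)
obs=[((249,70),(-75,150),.044),((354,69),(75,150),.044),((343,230),(75,-100),.044),((326.8,172.3),(45,0),.044),((320,85),(19,125),.080)]
W=np.array([onz(c,o[0],o[2],s)[:2] for o in obs]); G=np.array([o[1] for o in obs])/1000
def f(p):
    R=np.array([[np.cos(p[2]),-np.sin(p[2])],[np.sin(p[2]),np.cos(p[2])]]); return ((G@R.T+p[:2])-W)
r=least_squares(lambda p:f(p).ravel(),[.53,.06,.1]); print(r.x.round(4),(f(r.x)*1000).round(1))
x,y,t=r.x;R=np.array([[np.cos(t),-np.sin(t)],[np.sin(t),np.cos(t)]])
pv=R@[.045,0]+r.x[:2];print('pivot',pv)
for n,uv,z in [('knobtop',(263,196),.1),('knobmid',(259.5,197),.078),('tip',(284.4,188.3),.048),('sixth',(278,158),.044),('hubtop',(330,176),.072)]:
    v=R.T@(onz(c,uv,z,s)[:2]-pv); print(n,np.hypot(*v).round(4),'q',(np.arctan2(v[1],-v[0])+.7).round(3))
x0,y0=215,60
cv2.imwrite('pics/w1c.png',cv2.resize(c['img'][60:250,215:375,::-1],None,fx=3.1,fy=3.1,interpolation=cv2.INTER_CUBIC))
E
```

```text
[0.5281 0.0607 0.192 ] [[-2.3  0.5]
 [ 1.   3.1]
 [ 0.4 -3.1]
 [ 1.3 -0.3]
 [-0.4 -0.2]]
pivot [0.57222677 0.06931772]
knobtop 0.1032 q 0.521
knobmid 0.1094 q 0.453
tip 0.0706 q 0.37
sixth 0.0804 q 1.007
hubtop 0.0037 q 1.093
```

View pics/w1c.png

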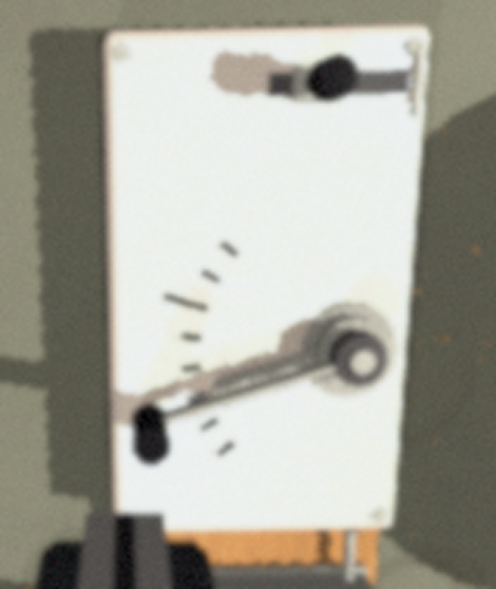

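The lever hides the third mark: 1 and 2 are visible below it, 4–8 above. So the pointer is in the third notch (q=0.4, measured 0.37). I'll descend to the right of the knob with closed fingers.

send_rows(motion=[[0, -26.9, 7, 40, 0, 0, 0], [0, -26.9, 7, 40, 0, 0, 0], [0, -26.9, 7, 40, 0, 0, 0], [0, -26.9, 7, 40, 0, 0, 0], [0, 0, 0, 0, 0, 0, -9], [0, 0, 0, 0, 0, 0, -9], [0, 0, 0, 30, 0, 0, 0], [0, 0, 0, 30, 0, 0, 0], [0, 0, 0, 25, 0, 0, 0], [0, 0, 0, 12, 0, 0, 0], [0, 0, 0, 0, 0, 0, 0], [0, 0, 0, 0, 0, 0, 0]])

```text
time: 4.85
tool_pos: [0.5034, -0.0246, 0.075]
tcp_rot: [1.621, 2.69, 0.001]
ft_force: [-0.4, -0.7, 0.0]
finger_gap: 0.002
grip_force: 0.0
```

```bash
cat >> h.py <<'E'
PV=np.array([.5722,.0693]); YAW=.192
def polar(xy):
    v=np.array([[np.cos(YAW),np.sin(YAW)],[-np.sin(YAW),np.cos(YAW)]])@(np.array(xy[:2])-PV)
    return np.hypot(*v).round(4),(np.arctan2(v[1],-v[0])+.7).round(3)
def st(n):
    s,c,P=look(n,('lever_knob','pointer_tip'))
    for k in P: print(k,polar(P[k]))
    X=Ro.from_rotvec(s['tcp_rot']).as_matrix()[:,0]
    print('tcp',s['tool_pos'].round(4),polar(s['tool_pos']),'az',np.degrees(np.arctan2(X[1],X[0])).round(1),'F',s['ft_force'].round(2),'Fx',(X@s['ft_force']).round(2),'contact a',polar(s['tool_pos'][:2]+.0195*X[:2]))
E
python3 -c "
from h import *
st('w2')"
```

```text
lever_knob [251.8 150. ] 0.8 [0.4785 0.0193 0.078 ]
pointer_tip [133.4 269.4] 0.37 [ 0.4475 -0.093   0.048 ]
lever_knob (np.float64(0.1062), np.float64(0.402))
pointer_tip (np.float64(0.2047), np.float64(-0.024))
tcp [ 0.5034 -0.0246  0.075 ] (np.float64(0.1164), np.float64(-0.047)) az 117.9 F [-0.37 -0.66  0.03] Fx -0.41 contact a (np.float64(0.1093), np.float64(0.115))
```

View pics/w2.png

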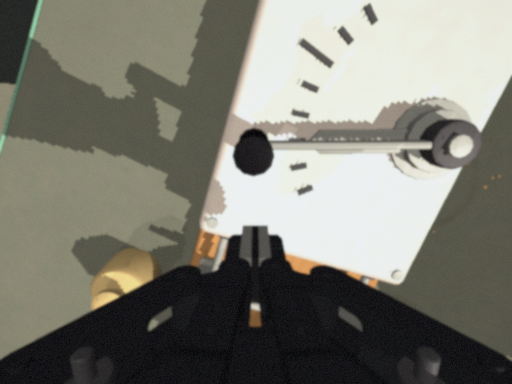

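Picture: knob at (253,151), blade covering the third mark, long mark at (316,53), fingertip at (256,228) in line with the knob. I'll approach it and bend about 0.2.

send_rows(motion=[[0, 8, 0, 0, 0, 0, 0], [0, 8, 0, 0, 0, 0, 0], [0, 8, 0, 0, 0, 0, 0], [0, 4, 0, 0, 0, 0, 0], [0, 2.6, -0.4, 0, 0, 0, 1.43], [0, 2.6, -0.4, 0, 0, 0, 1.43], [0, 2.6, -0.4, 0, 0, 0, 1.43], [0, 2.6, -0.4, 0, 0, 0, 1.43], [0, 2.6, -0.4, 0, 0, 0, 1.43], [0, 2.6, -0.4, 0, 0, 0, 1.43], [0, 2.6, -0.4, 0, 0, 0, 1.43], [0, 2.6, -0.4, 0, 0, 0, 1.43], [0, 0, 0, 0, 0, 0, 0], [0, 0, 0, 0, 0, 0, 0]])

```text
time: 6.75
tool_pos: [0.4787, 0.0181, 0.0743]
tcp_rot: [-1.881, -2.516, 0.0]
ft_force: [-2.0, -3.2, 0.3]
finger_gap: -0.005
grip_force: 1.4
```

```bash
python3 -c "
from h import *
st('w3')"
```

```text
lever_knob [251.1 211.9] 0.72 [0.4717 0.0351 0.078 ]
pointer_tip [305.7 205.7] 0.79 [0.5062 0.0378 0.048 ]
lever_knob (np.float64(0.1062), np.float64(0.564))
pointer_tip (np.float64(0.0731), np.float64(0.447))
tcp [0.4787 0.0181 0.0743] (np.float64(0.1066), np.float64(0.391)) az 106.4 F [-2.03 -3.18  0.27] Fx -2.48 contact a (np.float64(0.1042), np.float64(0.575))
```

send_rows(motion=[[0, 2.6, -0.4, 0, 0, 0, 1.43], [0, 2.6, -0.4, 0, 0, 0, 1.43], [0, 2.6, -0.4, 0, 0, 0, 1.43], [0, 2.6, -0.4, 0, 0, 0, 1.43], [0, 0, 0, 0, 0, 0, 0], [0, 0, 0, 0, 0, 0, 0]])

```text
time: 7.65
tool_pos: [0.4748, 0.0278, 0.0743]
tcp_rot: [2.004, 2.419, 0.0]
ft_force: [-0.6, -1.8, 1.4]
finger_gap: -0.002
grip_force: 0.6
```

send_rows(motion=[[0, 2.6, -0.4, 0, 0, 0, 1.43], [0, 2.6, -0.4, 0, 0, 0, 1.43], [0, 0, 0, 0, 0, 0, 0], [0, 0, 0, 0, 0, 0, 0]])

```text
time: 8.15
tool_pos: [0.4729, 0.0328, 0.0743]
tcp_rot: [-2.064, -2.368, 0.0]
ft_force: [-1.3, -2.5, -0.5]
finger_gap: -0.002
grip_force: 1.1
```

send_rows(motion=[[0, 2.6, -0.4, 0, 0, 0, 1.43], [0, 2.6, -0.4, 0, 0, 0, 1.43], [0, 0, 0, 0, 0, 0, 0], [0, 0, 0, 0, 0, 0, 0]])

```text
time: 8.65
tool_pos: [0.4714, 0.0378, 0.0743]
tcp_rot: [-2.122, -2.316, 0.0]
ft_force: [-1.2, -2.3, 0.4]
finger_gap: 0.002
grip_force: 1.4
```

```bash
python3 -c "
from h import *
st('w4')"
```

```text
lever_knob [248.5 210.4] 0.88 [0.4665 0.0566 0.078 ]
pointer_tip [301.7 205.5] 0.63 [0.4997 0.0516 0.048 ]
lever_knob (np.float64(0.1065), np.float64(0.773))
pointer_tip (np.float64(0.0746), np.float64(0.653))
tcp [0.4714 0.0378 0.0743] (np.float64(0.1056), np.float64(0.589)) az 95.0 F [-1.17 -2.27  0.41] Fx -2.16 contact a (np.float64(0.1032), np.float64(0.775))
```

Pointer moved by one notch (0.447→0.653, the same +0.05 bias). It is in the fourth, with threshold about 0.28. I'll continue in small steps.

send_rows(motion=[[0, 2.6, -0.4, 0, 0, 0, 1.43], [0, 2.6, -0.4, 0, 0, 0, 1.43], [0, 2.6, -0.4, 0, 0, 0, 1.43], [0, 0, 0, 0, 0, 0, 0], [0, 0, 0, 0, 0, 0, 0]])

```text
time: 9.43
tool_pos: [0.4701, 0.0456, 0.0743]
tcp_rot: [2.207, 2.235, 0.001]
ft_force: [0.1, -0.8, 0.6]
finger_gap: -0.0
grip_force: 0.4
```

send_rows(motion=[[0, 2.6, -0.4, 0, 0, 0, 1.43], [0, 0, 0, 0, 0, 0, 0], [0, 0, 0, 0, 0, 0, 0]])

```text
time: 9.8
tool_pos: [0.4695, 0.0481, 0.0743]
tcp_rot: [2.235, 2.207, 0.0]
ft_force: [-0.9, -1.2, -0.4]
finger_gap: 0.001
grip_force: 0.6
```

```bash
python3 -c "
from h import *
st('w5')"
```

```text
lever_knob [247.1 211.2] 0.67 [0.4657 0.0669 0.078 ]
pointer_tip [302.4 200.2] 0.9 [0.4994 0.0625 0.048 ]
lever_knob (np.float64(0.1065), np.float64(0.869))
pointer_tip (np.float64(0.0731), np.float64(0.799))
tcp [0.4695 0.0481 0.0743] (np.float64(0.1048), np.float64(0.689)) az 89.3 F [-0.86 -1.22 -0.41] Fx -1.23 contact a (np.float64(0.1024), np.float64(0.876))
```

Pointer at 0.80, the fifth notch, and resting. One more click.

send_rows(motion=[[0, 0, 0, 0, 0, 0, 0], [0, 2.6, -0.4, 0, 0, 0, 1.43], [0, 2.6, -0.4, 0, 0, 0, 1.43], [0, 2.6, -0.4, 0, 0, 0, 1.43], [0, 2.6, -0.4, 0, 0, 0, 1.43], [0, 2.6, -0.4, 0, 0, 0, 1.43], [0, 2.6, -0.4, 0, 0, 0, 1.43], [0, 0, 0, 0, 0, 0, 0], [0, 0, 0, 0, 0, 0, 0]])

```text
time: 11.08
tool_pos: [0.4686, 0.064, 0.0744]
tcp_rot: [2.394, 2.034, 0.001]
ft_force: [-0.9, 0.0, -0.9]
finger_gap: -0.0
grip_force: 0.3
```

```bash
python3 -c "
from h import *
st('w6')"
```

```text
lever_knob [246.6 212.5] 0.85 [0.4672 0.0824 0.078 ]
pointer_tip [304.3 196.2] 0.93 [0.5017 0.0761 0.048 ]
lever_knob (np.float64(0.1058), np.float64(1.016))
pointer_tip (np.float64(0.0708), np.float64(0.988))
tcp [0.4686 0.064  0.0744] (np.float64(0.1038), np.float64(0.84)) az 80.7 F [-0.9   0.01 -0.87] Fx -0.14 contact a (np.float64(0.1014), np.float64(1.029))
```

View pics/w6.png

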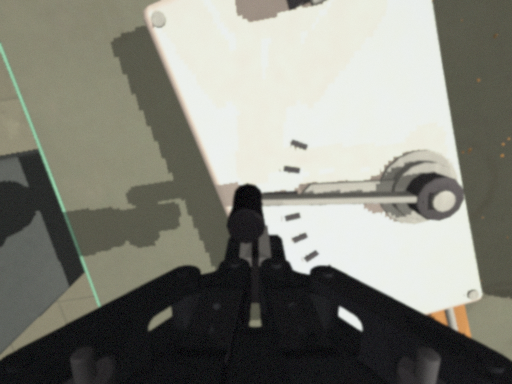

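Three marks (3, 4, 5) are visible below the blade and two (7, 8) above, so the pointer is in the sixth notch and the lever is nearly straight. I'll back off, rise, turn and go over to the lock knob.

send_rows(motion=[[0, -4, 0, 0, 0, 0, 0], [0, -8, 0, 0, 0, 0, 0], [0, -10, 0, 0, 0, 0, 0], [0, -8, 0, 0, 0, 0, 0], [0, 0, 0, -45, 0, 0, 0], [0, 0, 0, -45, 0, 0, 0], [0, 0, 0, 0, 0, 0, 10], [0, 0, 0, 0, 0, 0, 10], [0, 0, 0, 0, 0, 0, 10], [0, 0, 0, 0, 0, 0, 10], [0, 0, 0, 0, 0, 0, 10], [0, 0, 0, 0, 0, 0, 10], [0, 0, 0, 0, 0, 0, 9.7], [0, 11.8, -34.6, 0, 0, 0, 0], [0, 11.8, -34.6, 0, 0, 0, 0], [0, 11.8, -34.6, 0, 0, 0, 0], [0, 11.8, -34.6, 0, 0, 0, 0], [0, 0, 0, 0, 0, 0, 0], [0, 0, 0, 0, 0, 0, 0]])

```text
time: 13.6
tool_pos: [0.483, 0.1785, 0.1641]
tcp_rot: [3.127, 0.301, -0.001]
ft_force: [0.4, -0.4, 0.4]
finger_gap: 0.004
grip_force: 0.0
```

```bash
cat >> h.py <<'E'
def lk(n):
    s,c,P=look(n,('lock_knob','pointer_tip','lever_knob'))
    for k in ('pointer_tip','lever_knob'):
        if k in P: print(k,polar(P[k]))
    g=lambda p: np.array([[np.cos(YAW),np.sin(YAW)],[-np.sin(YAW),np.cos(YAW)]])@(np.array(p[:2])-[.5281,.0607])*1000
    X=Ro.from_rotvec(s['tcp_rot']).as_matrix()[:,0]
    print('guide mm: tcp',g(s['tool_pos']).round(1),'lock',g(P['lock_knob']).round(1) if 'lock_knob' in P else '', 'z',s['tool_pos'][2],'az',np.degrees(np.arctan2(X[1],X[0])),'F',s['ft_force'].round(2),s['joint_pos'].round(2),s['time'])
E
python3 -c "
from h import *
lk('w7')"
```

```text
lock_knob [254.8 139.9] 0.8 [0.5267 0.187  0.072 ]
pointer_tip [365.3 188.7] 0.73 [0.4991 0.0755 0.048 ]
lever_knob [359.9 231.2] 0.77 [0.4673 0.0821 0.078 ]
pointer_tip (np.float64(0.0734), np.float64(0.976))
lever_knob (np.float64(0.1057), np.float64(1.014))
guide mm: tcp [-21.8 124.3] lock [ 22.7 124.3] z 0.1641098399563367 az 11.003991753980717 F [ 0.41 -0.44  0.4 ] [ 0.3   0.38  1.97 -0.    0.79  1.67] 13.6
```

View pics/w7.png

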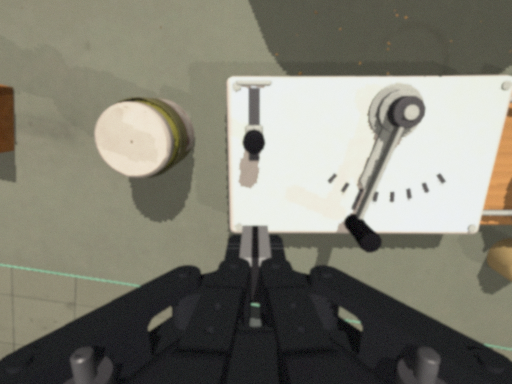

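Lever straight, pointer on the long sixth mark (two marks left of it, five right). Lock knob at (254,142) is straight ahead of the fingertip. Descend and push.

send_rows(motion=[[0, 0, 0, 40, 0, 0, 0], [0, 0, 0, 40, 0, 0, 0], [0, 0, 0, 22, 0, 0, 0], [0, 0, 0, 0, 0, 0, 0], [0, 8, 0, 0, 0, 0, 0], [0, 5, 0, 0, 0, 0, 0], [0, 3, 0, 0, 0, 0, 0], [0, 3, 0, 0, 0, 0, 0], [0, 3, 0, 0, 0, 0, 0], [0, 3, 0, 0, 0, 0, 0], [0, 3, 0, 0, 0, 0, 0], [0, 3, 0, 0, 0, 0, 0], [0, 3, 0, 0, 0, 0, 0], [0, 3, 0, 0, 0, 0, 0], [0, 3, 0, 0, 0, 0, 0], [0, 0, 0, 0, 0, 0, 0], [0, 0, 0, 0, 0, 0, 0]])

```text
time: 15.92
tool_pos: [0.5229, 0.1868, 0.0624]
tcp_rot: [-3.127, -0.301, -0.001]
ft_force: [0.3, 0.6, 0.3]
finger_gap: -0.003
grip_force: 0.0
```

send_rows(motion=[[0, 1.5, 0, 0, 0, 0, 0], [0, 0, 0, 0, 0, 0, 0], [0, 0, 0, 0, 0, 0, 0]])

```text
time: 16.3
tool_pos: [0.524, 0.187, 0.0623]
tcp_rot: [-3.127, -0.301, -0.0]
ft_force: [-1.7, -0.1, 2.1]
finger_gap: 0.001
grip_force: 0.9
```

```bash
python3 -c "
from h import *
lk('w8')"
```

```text
lock_knob [255.1 216.6] 0.81 [0.5417 0.1902 0.072 ]
pointer_tip [420.  298.2] 0.79 [0.4979 0.0746 0.048 ]
pointer_tip (np.float64(0.0745), np.float64(0.963))
guide mm: tcp [ 20.1 124.8] lock [ 38.1 124.6] z 0.062324331289141825 az 10.981243999597046 F [-1.7  -0.12  2.12] [0.29 0.58 1.95 0.   0.61 1.67] 16.3
```

Lock at about 38–40 of 43 mm. I'll go on in 1.5 mm steps until the end stop shows in the force.

send_rows(motion=[[0, 1.5, 0, 0, 0, 0, 0], [0, 0, 0, 0, 0, 0, 0], [0, 0, 0, 0, 0, 0, 0]])

```text
time: 16.88
tool_pos: [0.5256, 0.1873, 0.0623]
tcp_rot: [-3.127, -0.301, -0.0]
ft_force: [-1.8, -0.1, 1.8]
finger_gap: 0.002
grip_force: 0.7
```

send_rows(motion=[[0, 1.5, 0, 0, 0, 0, 0], [0, 0, 0, 0, 0, 0, 0], [0, 0, 0, 0, 0, 0, 0]])

```text
time: 17.25
tool_pos: [0.5268, 0.1875, 0.0622]
tcp_rot: [3.127, 0.301, -0.001]
ft_force: [-3.8, -0.4, 2.5]
finger_gap: -0.002
grip_force: 1.9
```

send_rows(motion=[[0, 1, 0, 0, 0, 0, 0], [0, 0, 0, 0, 0, 0, 0], [0, 0, 0, 0, 0, 0, 0]])

```text
time: 17.62
tool_pos: [0.527, 0.1875, 0.0622]
tcp_rot: [3.127, 0.301, -0.003]
ft_force: [-7.6, -0.4, 5.5]
finger_gap: -0.002
grip_force: 4.0
```

The force rises to 8 N without motion at TCP x ≈ 23 mm, which is the predicted end stop. Back off, rise and check.

send_rows(motion=[[0, -4, 0, 0, 0, 0, 0], [0, -15, 0, 0, 0, 0, 0], [0, -20, 0, 0, 0, 0, 0], [0, 0, 0, -50, 0, 0, 0], [0, 0, 0, -50, 0, 0, 0], [0, 0, 0, -20, 0, 0, 0], [0, 0, 0, 0, 0, 0, 0], [0, 0, 0, 0, 0, 0, 0]])

```text
time: 18.62
tool_pos: [0.4889, 0.1801, 0.1815]
tcp_rot: [3.127, 0.301, -0.001]
ft_force: [-0.6, -0.0, -0.8]
finger_gap: 0.0
grip_force: 0.0
```

```bash
python3 -c "
from h import *
lk('w9')"
```

```text
lock_knob [254.6 120.2] 0.92 [0.5471 0.1916 0.072 ]
pointer_tip [354.6 189. ] 0.98 [0.499  0.0796 0.048 ]
lever_knob [490.  249.6] 0.54 [ 0.4723 -0.0491  0.078 ]
pointer_tip (np.float64(0.074), np.float64(1.032))
lever_knob (np.float64(0.1549), np.float64(0.022))
guide mm: tcp [-15.7 124.7] lock [ 43.6 124.9] z 0.18149498461427477 az 10.985450064355085 F [-0.64 -0.01 -0.78] [ 0.29  0.36  1.94 -0.    0.84  1.67] 18.625
```

View pics/w9.png

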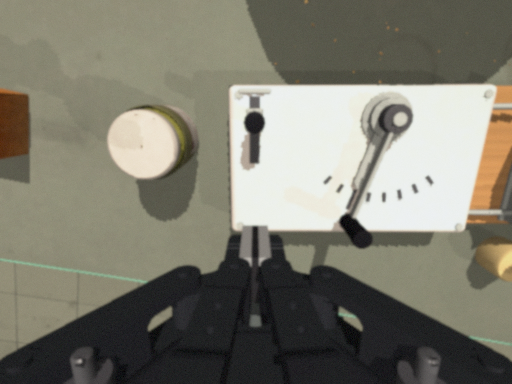

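The lock knob (254,121) is at guide x 43.6, so it is home. The lever is straight on the sixth mark, and the arm touches nothing.

```bash
python3 -c "
from bench import arm
print(arm.finish_job())"
```

```text
the job is handed in; nothing more can be done
None
```

I handed the job in at about 19 s: the pointer rests in the sixth notch after stopping in the fourth and fifth, the lever is released and straight, and the lock knob is fully home; no force reading I took passed about 10 N, and the verdict was not shown.

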